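# Clamp the right profile offcut in the drilling fixture

### The arm

A 7-joint arm with a two-finger parallel gripper is mounted at the origin on the work surface. World frame = base frame: x ahead of the robot, y to its left, z up, the work surface at z = 0. Lengths are in mm, angles in rad, forces in N, time in s.
With the tool pointing down it reaches from about 425 to 950 mm from the base axis. Payload 4.7 kg.
Tool frame: the origin (TCP) lies midway between the tips of the shut fingers; the grasp point (between the pads) lies 19 mm behind it; x points along the fingers, y is the direction in which the jaws open and shut, and the axes are right-handed (so a half turn about x gives the same grasp; the last joint's range is limited). The gripper opens to 87 mm and grips with 3 to 60 N. Pads are 19 mm wide; open, the fingers measure 117 mm over their backs; the gripper's body (75 mm by 190 mm) begins 51 mm behind the grasp point.
Start: joints at [-1.202, 0.469, -0.049, 1.532, 0.024, 1.141, -0.082], TCP at [261.451, 622.328, 222.573] pointing down, gripper open.
Joint ranges: [-2.59, 2.59], [-0.33, 1.99], [-1.39, 1.29], [0.1, 2.45], [-1.04, 4.18], [0.21, 1.99], [-2.66, 2.66]. Speed limits (rad/s): [2.57, 2.57, 3.14, 3.14, 3.14, 3.14, 3.14].

### API

Orientations are given as a unit quaternion [w, x, y, z].
In Python, from bench import observe, camera, camera_info, hand_in, regions_of gives the robot as it stands. The module is installed in compiled form; this text tells all that it offers.
- The arm moves only by the tool move_arm, never from a script. Its argument "rows" is a list of rows, each an object of numbers: "hand": the closure, from 0 (fully open) to 1 (shut); "tx", "ty", "tz": the shift along the world's x, y, z in cm; "wx", "wy", "wz": the turn, a rotation vector about the world's x, y, z in rad. A call has 1 to 5 rows; each row shifts and turns the commanded pose from where the row before left it; what a row does not reach is not made up. A row lasts 1/8 s, in which the tool goes at most 62.5 mm and 10.7 degrees, less where a joint would pass 70% of its speed; a pose out of reach is approached as far as the arm can. A call with a gripper value outside its range is refused whole. The fingers move at their own pace and stop on an object; the grip force is fixed at half the most. Time passes only in rows, so rows that do not move let the fingers close. It gives the time, the measured TCP pose, the force and the opening at its end, in the units of the state.
- observe(): the state, without advancing time (a new reading comes with each control period).
- camera(name): name is "scene" or "top" or "wrist"; returns the picture (384x512x3 uint8, blue, green, red); there is no depth.
- camera_info(name): a dict with "fx", "fy", "cx", "cy" (pixels), "rvec" (rotation vector, rad) and "tvec" (3), from world to camera coordinates, as OpenCV has them. Camera axes: x right, y down, z forward; pixel columns grow to the right and rows downward; lengths in mm; the calibration is good to about 2 mm. The wrist camera is an equidistant fisheye: a pixel r from the principal point sees the ray r / f radians off the axis. A picture is of the moment at which its call begins: read the wrist's pose just before it. camera_info takes no time and is no camera call; for the wrist camera it gives the pose at the moment of the call.
- hand_in(): hands the job in, once; it reports no verdict.
Trained networks look in the newest picture that a camera, given by its name, has taken for a name from the list of things; names that differ only in an ending like _2 or _b are one class to them, and where a whole thing is asked for, a point or a joint stands for the part that bears it (a point fixed in the world has none). Each returns a list of dicts, best first, with "conf" (0 to 1); they miss things now and then, are a little off and sometimes report something else, mostly with a low value. They report only what shows in the picture. A call takes as long as a camera call. They do not tell look-alikes from the thing itself.
- regions_of(query, camera): "pixels" (384x512 bool, what is visible of it) and "rect" ([centre column, centre row, width, height] in pixels, round what is visible of it).
The state is a dict: "time": time; "qpos": joint angles; "joint_vel": joint speeds; "joint_efforts": joint torques, N m; "position": TCP position; "ee_rot": TCP orientation; "ft_force": force on the tool from outside, world axes, zero at the start; "ft_torque": the same for the moment, N m; "grip_width": finger opening in mm.
Only numpy, scipy, OpenCV 4.12 (cv2) and the standard library are available. Lean on these libraries where they do the work, as an engineer would, in place of code of your own. Each camera call takes 0.05 s, during which the arm holds its last target.

### The job

Pick the one aluminium profile offcut whose length fills the sloping cradle of the drilling fixture between its two end cheeks, and lay it flat in there, keeping hold of it until it lies flat. Then push the cam lever over its high point until it snaps closed and the two rubber pads clamp the offcut against the stop pins. Leave the other offcuts, the bottle, the bin and the wrench where they are.

Things in the scene. Friction and masses are not known exactly. Their poses are not given: they have to be found in the camera images.
- cradle: Bed plate of the fixed fixture, 167 x 160 mm, sloping 30 deg, low side roughly to the robot's left. Origin: on the bed's face under the seat centre, 50 mm above the table. x up the slope, y along the seat (left, looking uphill), z square out of the bed. An offcut seated against the pins has its centre at x 0, y 0, z 15 mm. End cheeks 16 mm high, inner faces at y +-64 mm. Not slippery: the part stays where put until the pads push it.
- stop_line (a point): Midpoint between the two stop pins on the low side of the seat, on the bed face, at cradle x = -15 mm, where the pins' faces toward the seat stand. Pins: 14 mm diameter, 22 mm high, at cradle y = +-42 mm; free room for a finger between them.
- pads: Two sprung rubber pads (10 x 16 x 16 mm) at cradle y +-35 mm, top at z 22 mm. Front faces at cradle x = 23 mm when open; closing the lever moves them about 12.5 mm down the slope (15 mm at the high point) and presses a seated offcut with about 7 N. Behind them the yoke bar's front is at x = 42 mm (94 mm wide, z 4 to 22); between the pads there is room for a finger. Origin: the cradle's when open.
- lever_pivot (a point): Pivot of the cam lever on the bed face, at cradle x = 83 mm, y = 0. Its post is 46 mm high, the highest thing on the bed. The steel cam disc under the lever arm reaches at most 46 mm from the pivot.
- lever (a joint): Cam lever, turning parallel to the bed. 0 = open, 1.92 = closed. It points at (50 deg - value) from cradle +x toward +y, so closing swings it from the +y side, through straight up the slope, to the -y side. Pushing 75 mm from the pivot takes up to about 7 N. High point at about 1.4: beyond it the spring snaps it to 1.92, short of it, it springs back to 0.
- lever_grip (a point): Centre of the lever's black grip, 85 mm from the pivot and 31 mm above the bed face. The grip is 60 mm long (56 to 116 mm from the pivot), 18 mm wide and 16 mm high (23 to 39 mm above the bed face); the steel arm nearer the pivot is 14 mm wide.
- bar_middle: Square slotted aluminium profile offcut, 30 x 30 x 120 mm, about 0.2 kg: the right one, fills the 128 mm between the cheeks with 4 mm to spare at each end. Origin: centre of its underside; x along its length, z up. Lies flat on the table, in any of three places.
- bar_middle_center (a point): Centre of the 120 mm offcut, 15 mm above its underside.
- bar_short: Same profile, 90 mm long: too short. Origin as above.
- bar_long: Same profile, 150 mm long: too long. Origin as above.
- oil: Bystander: white bottle with black cap, 52 mm diameter, 130 mm high, origin under its centre.
- bin: Bystander: grey open bin 100 x 140 x 50 mm, origin under its centre.
- wrench: Bystander: steel wrench lying on the table.
Things that resemble listed ones, but are neither listed nor needed, are in the scene too. Leave any blue or red look-alike of the bar_middle alone.

How it is judged:
By the outcome, as a careful person would: the job done as asked, in the order asked, and still so for the second after the job is handed in, with the robot touching nothing.
It also fails if it takes over 54 s, if anything falls off the work surface, if the arm or the gripper's body presses on something with over 40 N, if the wrist force passes 120 N, or if a joint passes its speed limit or range.

## Working session

There is one attempt and no reset: what is moved stays moved. The work goes in short steps, Python scripts to look and compute and a tool call to move; the robot and the scene stay as the last step left them, time stands still between calls to the robot, and variables do not carry over. Pictures are saved under pics/ and viewed, and the job is handed in when it is done.

Besides the shell and the picture viewer there is one more tool, called after ">>>" by a JSON object that holds its "name" and its "arguments". move_arm: Moves the arm, as the interface text tells. Its arguments: {"type":"object","properties":{"rows":{"type":"array","items":{"type":"object","properties":{"hand":{"type":"number"},"tx":{"type":"number"},"ty":{"type":"number"},"tz":{"type":"number"},"wx":{"type":"number"},"wy":{"type":"number"},"wz":{"type":"number"}}}}},"required":["rows"]}

```bash
mkdir -p pics; ls; python3 - <<'E'
from bench import *
import cv2
s=observe();print({k:s[k] for k in('time','position','ee_rot','grip_width')})
for c in('scene','top','wrist'):
    print(c,camera_info(c)); cv2.imwrite(f'pics/{c}0.png',camera(c))
E
```

```text
pics
{'time': 0.0, 'position': array([261.23194459, 621.76570598, 221.49345765]), 'ee_rot': array([ 0.69304134,  0.13902983,  0.6932919 , -0.14039496]), 'grip_width': 87.16399460345843}
scene {'fx': 420.42340929835746, 'fy': 420.42340929835746, 'cx': 256.3437022837764, 'cy': 191.94934207442537, 'rvec': array([ 2.38463112,  0.75247788, -0.27851704]), 'tvec': array([-425.50029515, -177.52997191, 1522.16123545])}
top {'fx': 435.1875409207952, 'fy': 435.1875409207952, 'cx': 262.3091781624309, 'cy': 191.30062458536943, 'rvec': array([ 2.18993439, -2.02776865,  0.21271163]), 'tvec': array([ -37.80153241,  539.59932299, 1327.7574288 ])}
wrist {'fx': 297.3186396354542, 'fy': 297.3186396354542, 'cx': 258.6269948849028, 'cy': 193.28451590154924, 'rvec': array([-2.42054691, -1.60900872, -0.2156281 ]), 'tvec': array([-673.30263406,  -32.78734655,  391.80371113])}
```

View pics/scene0.png

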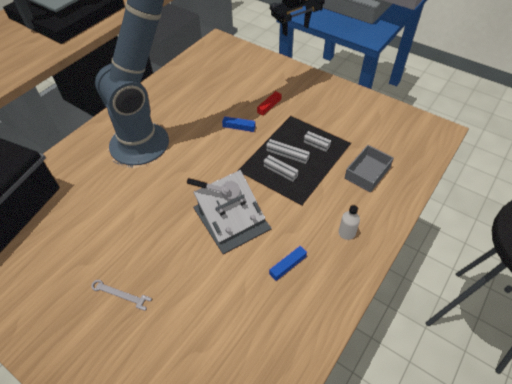

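View pics/top0.png

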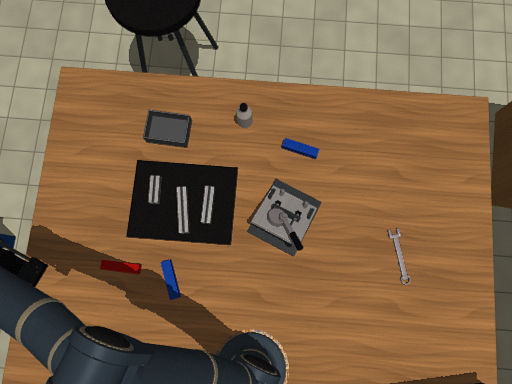

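View pics/wrist0.png

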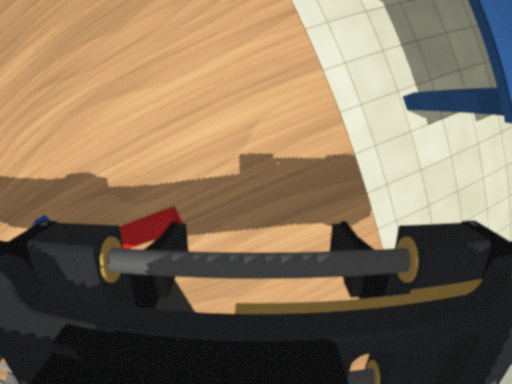

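```bash
python3 - <<'E'
import cv2
a=cv2.imread('pics/top0.png');b=cv2.imread('pics/scene0.png')
cv2.imwrite('pics/topz.png',cv2.resize(a[170:265,235:335],None,fx=6,fy=6,interpolation=2))
cv2.imwrite('pics/scz.png',cv2.resize(b[165:255,175:280],None,fx=6,fy=6,interpolation=2))
E
```

```text
(no output)
```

View pics/topz.png

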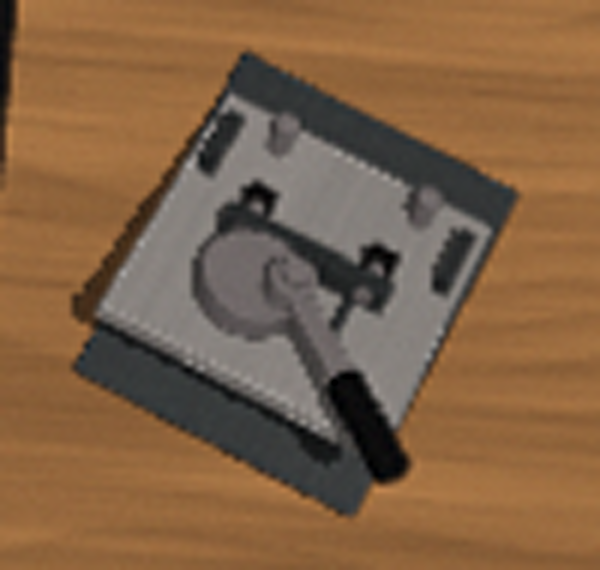

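View pics/scz.png

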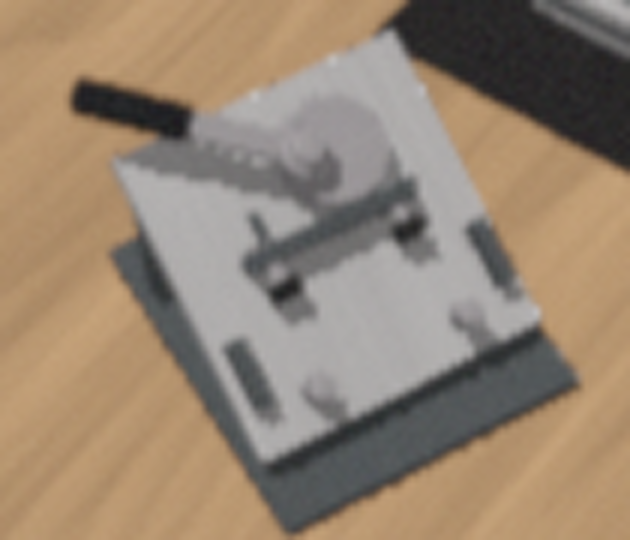

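```bash
cat > h.py <<'E'
import numpy as np,cv2
from bench import *
from scipy.optimize import least_squares
from scipy.spatial.transform import Rotation as Ro
CI={}
def ci(c):
    if c not in CI: CI[c]=camera_info(c)
    return CI[c]
def K(i): return np.array([[i['fx'],0,i['cx']],[0,i['fy'],i['cy']],[0,0,1]])
def proj(P,c):
    i=ci(c); return cv2.projectPoints(np.asarray(P,float).reshape(-1,1,3),i['rvec'],i['tvec'],K(i),None)[0][:,0]
def ray(px,c,z):
    i=ci(c);R=cv2.Rodrigues(i['rvec'])[0];o=-R.T@i['tvec'];px=np.atleast_2d(px)
    d=np.c_[(px[:,0]-i['cx'])/i['fx'],(px[:,1]-i['cy'])/i['fy'],np.ones(len(px))]@R
    return o+d*((z-o[2])/d[:,2])[:,None]
def frame(p):  # x,y,psi -> R (cols cradle axes), origin
    u=np.array([np.cos(p[2]),np.sin(p[2]),0]);c,s=np.cos(np.pi/6),np.sin(np.pi/6)
    X=c*u+s*np.array([0,0,1]);Z=-s*u+c*np.array([0,0,1]);Y=np.cross(Z,X)
    return np.c_[X,Y,Z],np.array([p[0],p[1],50.])
def c2w(L,p):
    R,o=frame(p);return np.asarray(L,float)@R.T+o
E
python3 - <<'E'
from h import *
a=np.radians(50);g=lambda r,z,a=a:[83+r*np.cos(a),r*np.sin(a),z]
L=np.array([[-22,-42,22],[-22,42,22],[-22,-42,0],[-22,42,0],[83,0,46],g(85,39),g(116,31)])
top=np.array([[290,120],[431,190],[281,145],[418,218],[290,275],[370,427],[395,470]])/6+[235,170]
sc=np.array([[465,308],[318,378],[478,335],[335,410],[318,165],[130,108],[75,97]])/6+[175,165]
for use in('ts','t','s'):
    def f(p):
        W=c2w(L,p);r=[]
        if 't' in use:r.append(proj(W,'top')-top)
        if 's' in use:r.append(proj(W,'scene')-sc)
        return np.concatenate(r).ravel()
    q=min((least_squares(f,[500,-80,y]) for y in(0,2,4)),key=lambda q:q.cost)
    print(use,q.x,np.degrees(q.x[2]),q.cost);print(q.fun.reshape(-1,2).round(1).tolist())
    if use=='ts':p=q.x
np.save('p.npy',p)
for c in('top','scene'):
    im=cv2.resize(cv2.imread(f'pics/{c}0.png'),None,fx=6,fy=6,interpolation=2)
    def ln(P,col):
        q=((proj(c2w(P,p),c)+.5)*6).astype(int);cv2.polylines(im,[q.reshape(-1,1,2)],False,col,1)
    for s in(-1,1):
        th=np.linspace(0,6.3,20)
        ln([[-22+7*np.cos(t),s*42+7*np.sin(t),22] for t in th],(0,0,255))
        ln([[-20,s*64,16],[20,s*64,16]],(0,255,0))
        ln([[23,s*35-8,22],[23,s*35+8,22],[33,s*35+8,22],[33,s*35-8,22],[23,s*35-8,22]],(255,0,0))
    ln([[42,-47,22],[42,47,22]],(0,255,255)); ln([g(56,39),g(116,39)],(0,255,255))
    ln([[0,-80,0],[0,80,0]],(255,0,255))
    im=im[170*6:265*6,235*6:335*6] if c=='top' else im[165*6:255*6,175*6:280*6]
    cv2.imwrite(f'pics/ov_{c}.png',im)
# bars
for c in('top','scene'):
  camera(c)
  for n in('bar_middle','bar_short','bar_long'):
    for r in regions_of(n,c)[:3]:
        px=np.argwhere(r['pixels'])[:,::-1].astype(np.float32)
        if len(px)<5: continue
        w=ray(px,c,30)[:,:2].astype(np.float32)
        b=cv2.minAreaRect(w);print(c,n,round(r['conf'],2),np.round(r['rect']),np.round(b[0]),np.round(b[1]),round(b[2],1))
E
```

```text
ts [509.31162258 -87.35425611   2.72838215] 156.32478233549233 43.55545932542299
[[-0.4, -1.2], [-0.3, -0.7], [-0.8, -1.2], [-0.3, -1.3], [1.1, -2.8], [-0.0, -3.5], [-0.1, -0.3], [0.5, 0.8], [0.1, 1.7], [-3.4, -2.6], [-4.1, -2.8], [-2.0, -2.6], [0.4, -0.2], [-1.2, -0.6]]
t [504.47290019 -88.11082817   2.72619386] 156.1994022456048 4.811829911649506
[[-0.3, 0.3], [-0.2, 0.9], [-0.6, 0.3], [-0.2, 0.3], [1.2, -1.2], [0.1, -1.8], [-0.1, 1.4]]
s [514.5425692  -87.51440133   2.73313319] 156.59699671466322 20.509238597251855
[[1.9, 1.6], [1.6, 2.6], [-2.0, -1.9], [-2.7, -1.9], [-0.6, -1.8], [1.7, 0.8], [0.0, 0.5]]
top bar_middle 0.91 [299. 150.  34.  22.] [ 701. -110.] [121.  38.] 76.4
top bar_middle 0.79 [206. 204.  12.  38.] [490. 175.] [ 34. 128.] 89.2
top bar_middle 0.61 [171. 280.  20.  43.] [245. 267.] [118.  35.] 21.3
top bar_short 0.65 [156. 189.  16.  28.] [527. 351.] [86. 36.] 4.4
top bar_long 0.82 [183. 208.  14.  50.] [466. 254.] [152.  35.] 9.5
top bar_long 0.42 [399. 258.  22.  56.] [ 371. -445.] [172.  39.] 16.1
scene bar_middle 0.86 [270. 102.  27.  20.] [285. 422.] [137.  46.] 87.5
scene bar_middle 0.71 [279. 170.  33.  24.] [500. 169.] [128.  48.] 0.2
scene bar_middle 0.67 [288. 264.  38.  30.] [ 712. -114.] [124.  39.] 75.5
scene bar_short 0.76 [318. 140.  25.  18.] [535. 348.] [94. 53.] 1.0
scene bar_long 0.75 [286. 151.  43.  25.] [478. 250.] [158.  61.] 9.9
```

View pics/ov_top.png

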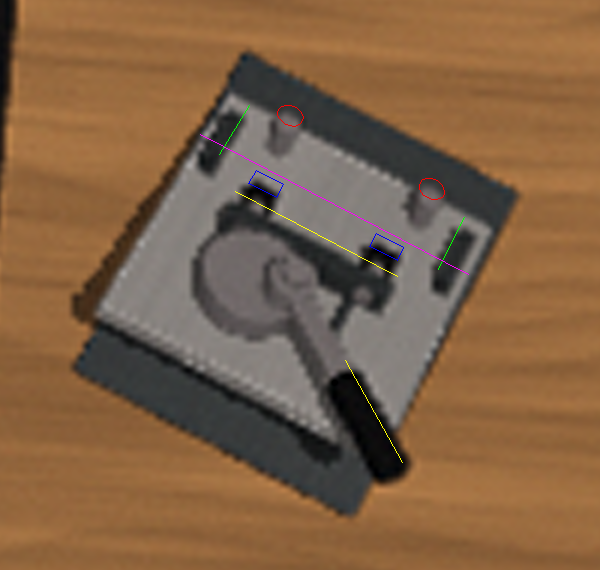

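View pics/ov_scene.png

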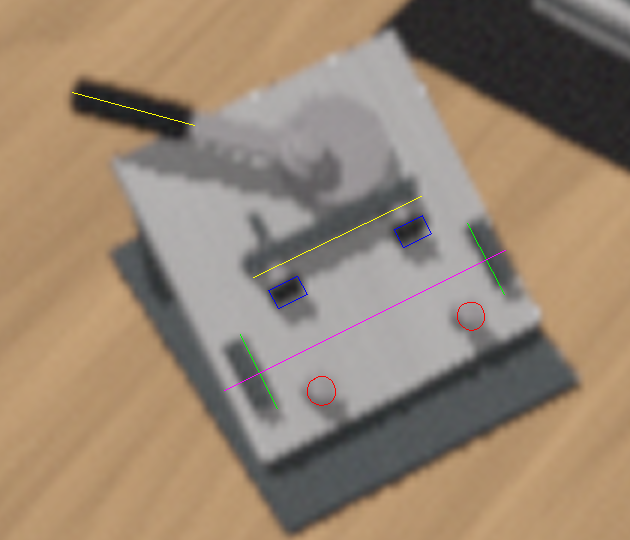

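```bash
cat >> h.py <<'E'
def box(x,y,yaw,l,w=30,h=30):
    P=np.array([[i*l/2,j*w/2,k] for i in(-1,1) for j in(-1,1) for k in(0,h)]);c,s=np.cos(yaw),np.sin(yaw)
    return P@np.array([[c,s,0],[-s,c,0],[0,0,1]])+[x,y,0]
def hullmom(P,c):
    q=cv2.convexHull(proj(P,c).astype(np.float32));m=cv2.moments(q);a=m['m00']
    return np.array([m['m10']/a,m['m01']/a]),np.array([m['mu20'],m['mu11'],m['mu02']])/a
E
python3 - <<'E'
from h import *
M={}
for c in('top','scene'):
  im=camera(c)
  for r in regions_of('bar_middle',c)[:3]:
    if abs(r['rect'][0]-(206 if c=='top' else 279))<6:M[c]=r['pixels']
  m=M[c].astype(np.uint8);print(c,m.sum())
for use in(('top',),('scene',),('top','scene')):
  def f(p):
    o=[]
    for c in use:
        a,b=hullmom(box(p[0],p[1],p[2],120),c);m=cv2.moments(M[c].astype(np.uint8),True)
        o+=list(a-[m['m10']/m['m00'],m['m01']/m['m00']]);mm=np.array([m['mu20'],m['mu11'],m['mu02']])/m['m00']
        o+=list((b-mm)/np.sqrt(mm.max()))
    return o
  q=least_squares(f,[495,172,0.01]);print(use,q.x,np.round(q.fun,2))
s=observe();R=Ro.from_quat(np.roll(s['ee_rot'],-1)).as_matrix();print('tool axes cols',R.round(3))
i=camera_info('wrist');Rc=cv2.Rodrigues(i['rvec'])[0];o=-Rc.T@i['tvec'];print('cam pos rel tcp in tool',R.T@(o-s['position']),'cam axes in tool',(R.T@Rc.T).round(3))
a=np.radians(50);g=lambda r,z,a=a:[83+r*np.cos(a),r*np.sin(a),z]
L=np.array([[-22,-42,22],[-22,42,22],[83,0,46],g(116,31)])
top=np.array([[290,120],[431,190],[290,275],[395,470]])/6+[234.5,169.5]
sc=np.array([[465,310],[320,382],[318,165],[75,97]])/6+[174.5,164.5]
for use in('ts','t','s'):
    def f(p):
        W=c2w(L,p);r=[]
        if 't' in use:r.append(proj(W,'top')-top)
        if 's' in use:r.append(proj(W,'scene')-sc)
        return np.concatenate(r).ravel()
    q=min((least_squares(f,[500,-80,y]) for y in(0,2,4)),key=lambda q:q.cost)
    print(use,q.x,np.degrees(q.x[2]),q.cost);print(q.fun.reshape(-1,2).round(1).tolist())
E
```

```text
top 405
scene 386
('top',) [4.95e+02 1.72e+02 1.00e-02] [ 1.94 -0.63 -0.08  0.17  0.06]
('scene',) [4.95e+02 1.72e+02 1.00e-02] [-1.45  1.72  0.77  0.12  0.29]
('top', 'scene') [4.95e+02 1.72e+02 1.00e-02] [ 1.94 -0.63 -0.08  0.17  0.06 -1.45  1.72  0.77  0.12  0.29]
tool axes cols [[ 0.     0.387  0.922]
 [ 0.     0.922 -0.387]
 [-1.     0.    -0.   ]]
cam pos rel tcp in tool [-162.69059198   -0.28801662  -73.17764398] cam axes in tool [[ 0.001 -0.268  0.964]
 [ 1.     0.    -0.001]
 [ 0.     0.964  0.268]]
ts [508.10325169 -86.0197959    2.72876722] 156.3468449711147 9.00126303467372
[[-0.4, -0.4], [-0.3, 0.2], [1.1, -2.0], [-0.1, 0.6], [0.9, 0.5], [0.2, 1.0], [-1.5, -2.6], [-0.7, -0.5]]
t [506.80568988 -85.56922397   2.73442651] 156.67109839658937 2.521792784214197
[[-0.6, 0.0], [-0.5, 0.5], [1.0, -1.5], [0.0, 1.0]]
s [509.6018657  -86.78846853   2.72268969] 155.9986283392168 5.648156579153056
[[1.2, 1.0], [0.4, 1.4], [-1.2, -2.3], [-0.4, -0.4]]
```

```bash
cat >> h.py <<'E'
def regfit(name,c_list,M,x0,l):
  def f(p):
    o=[]
    for c in c_list:
        a,b=hullmom(box(p[0],p[1],p[2],l),c);m=cv2.moments(M[c].astype(np.uint8),True)
        o+=list(a-[m['m10']/m['m00'],m['m01']/m['m00']]);mm=np.array([m['mu20'],m['mu11'],m['mu02']])/m['m00']
        o+=list((b-mm)/np.sqrt(mm.max()))
    return o
  return least_squares(f,x0,diff_step=1e-2)
E
python3 - <<'E'
from h import *
M={}
for c in('top','scene'):
  camera(c)
  for r in regions_of('bar_middle',c)[:4]:
    if abs(r['rect'][0]-(206 if c=='top' else 279))<6:M[c]=r['pixels']
for use in(('top',),('scene',),('top','scene')):
  q=regfit('',use,M,[495,172,0.05],120);print(use,q.x.round(3),np.round(q.fun,2))
p=q.x
for c in('top','scene'):
    im=cv2.imread(f'pics/{c}0.png');u,v=proj([[p[0],p[1],15]],c)[0].astype(int)
    im=cv2.resize(im[v-40:v+40,u-40:u+40],None,fx=6,fy=6,interpolation=2)
    h=cv2.convexHull(((proj(box(*p,120),c)+.5-[u-40,v-40])*6).astype(np.int32));cv2.polylines(im,[h],True,(0,0,255),1)
    cv2.imwrite(f'pics/bar_{c}.png',im)
cv2.imwrite('pics/bar.png',np.hstack([cv2.imread('pics/bar_top.png')[:,:380],cv2.imread('pics/bar_scene.png')[:,50:450]]))
E
```

```text
('top',) [ 4.90592e+02  1.77214e+02 -3.30000e-02] [-0.   -0.02  0.29 -0.38  1.6 ]
('scene',) [ 4.93257e+02  1.81150e+02 -4.20000e-02] [-0.01 -0.04  0.47  0.45  0.41]
('top', 'scene') [ 4.92065e+02  1.78905e+02 -3.80000e-02] [-0.47 -0.5   0.31 -0.44  1.58 -0.67  0.22  0.5   0.44  0.39]
```

View pics/bar.png

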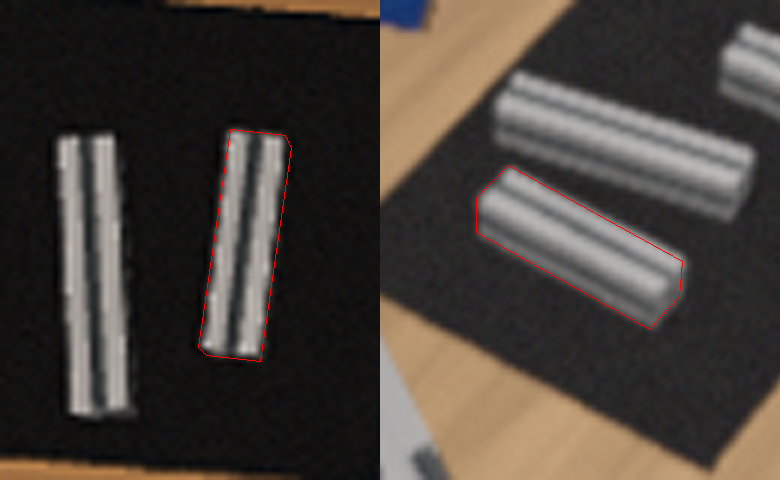

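>>> {"name": "move_arm", "arguments": {"rows": [{"hand":0.35,"tx":2.6,"ty":-5.0,"wz":0.04},{"hand":0.35,"tx":2.6,"ty":-5.0,"wz":0.04},{"hand":0.35,"tx":2.6,"ty":-5.0,"wz":0.04},{"hand":0.35,"tx":2.6,"ty":-5.0,"wz":0.04},{"hand":0.35,"tx":2.6,"ty":-5.0,"wz":0.04}]}}

```text
invalid input at $.rows[0]: expected keys hand, tx, ty, tz, wx, wy, wz
```

>>> {"name": "move_arm", "arguments": {"rows": [{"hand":0.35,"tx":2.6,"ty":-5.0,"tz":-1,"wz":0.04},{"hand":0.35,"tx":2.6,"ty":-5.0,"tz":-1,"wz":0.04},{"hand":0.35,"tx":2.6,"ty":-5.0,"tz":-1,"wz":0.04},{"hand":0.35,"tx":2.6,"ty":-4.3,"tz":-1,"wz":0.04},{"hand":0.35}]}}

```text
invalid input at $.rows[0]: expected keys hand, tx, ty, tz, wx, wy, wz
```

>>> {"name": "move_arm", "arguments": {"rows": [{"hand":0.35,"tx":2.6,"ty":-5.0,"tz":0,"wx":0,"wy":0,"wz":0.04},{"hand":0.35,"tx":2.6,"ty":-5.0,"tz":0,"wx":0,"wy":0,"wz":0.04},{"hand":0.35,"tx":2.6,"ty":-5.0,"tz":0,"wx":0,"wy":0,"wz":0.04},{"hand":0.35,"tx":2.6,"ty":-5.0,"tz":0,"wx":0,"wy":0,"wz":0.04},{"hand":0.35,"tx":2.6,"ty":-5.0,"tz":0,"wx":0,"wy":0,"wz":0.04}]}}

```text
time: 1.58
position: [392.2, 370.7, 222.9]
ee_rot: [0.704, 0.07, 0.704, -0.069]
ft_force: [0.7, 0.7, 0.1]
grip_width: 57.1
```

>>> {"name": "move_arm", "arguments": {"rows": [{"hand":0.35,"tx":2.6,"ty":-5.0,"tz":-1,"wx":0,"wy":0,"wz":0.04},{"hand":0.35,"tx":2.6,"ty":-5.0,"tz":-1,"wx":0,"wy":0,"wz":0.04},{"hand":0.35,"tx":2.6,"ty":-5.0,"tz":-1,"wx":0,"wy":0,"wz":0.04},{"hand":0.35,"tx":2.6,"ty":-4.3,"tz":-1,"wx":0,"wy":0,"wz":0.04},{"hand":0.35,"tx":0,"ty":0,"tz":0,"wx":0,"wy":0,"wz":0}]}}

```text
time: 2.2
position: [497.1, 174.5, 182.1]
ee_rot: [0.707, 0.016, 0.707, -0.017]
ft_force: [0.0, 0.7, -0.2]
grip_width: 56.5
```

```bash
cat >> h.py <<'E'
def wproj(P,i):
    R=cv2.Rodrigues(i['rvec'])[0];q=np.atleast_2d(np.asarray(P,float))@R.T+i['tvec']
    rr=np.hypot(q[:,0],q[:,1]);th=np.arctan2(rr,q[:,2]);return np.c_[i['fx']*th*q[:,0]/rr+i['cx'],i['fy']*th*q[:,1]/rr+i['cy']]
def st():
    s=observe();R=Ro.from_quat(np.roll(s['ee_rot'],-1)).as_matrix();return s,R
E
python3 - <<'E'
from h import *
s,R=st();print(s['position'],R.round(3).tolist(),s['qpos'].round(2))
i=camera_info('wrist');im=camera('wrist');im=cv2.resize(im,(768,576))
for e in [(0,0,0,0)]:
  B=box(492,178.5,-.038,120)
  q=((wproj(B,i)+.5)*1.5).astype(int)
  for a in range(8):
    for b in range(a):
      if bin(a^b).count('1')==1: cv2.line(im,tuple(map(int,q[a])),tuple(map(int,q[b])),(0,0,255),1)
cv2.imwrite('pics/w1.png',im)
E
```

```text
[497.08934946 174.49765131 182.0708762 ] [[-0.0, 0.046, 0.999], [-0.002, 0.999, -0.046], [-1.0, -0.002, -0.0]] [-0.49  0.27  0.08  1.93 -0.03  0.94  1.13]
```

View pics/w1.png

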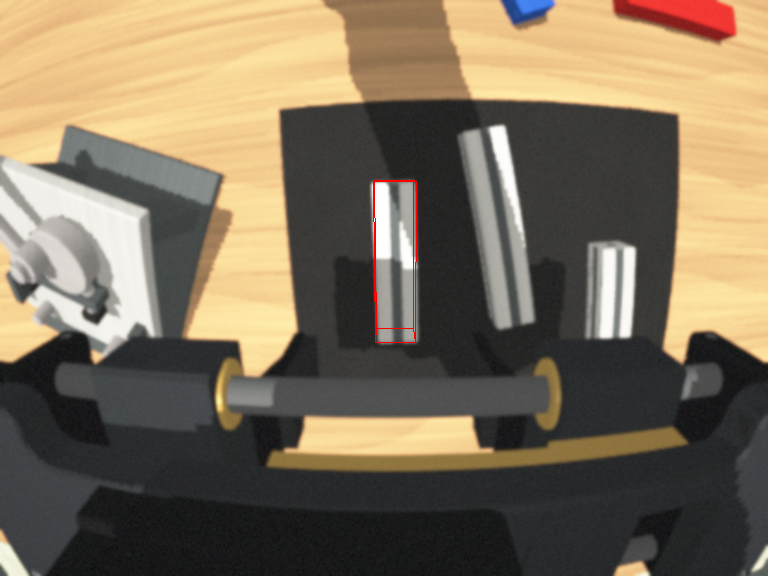

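>>> {"name": "move_arm", "arguments": {"rows": [{"hand":0.35,"tx":-0.5,"ty":0.4,"tz":-3.3,"wx":0,"wy":0,"wz":0.01},{"hand":0.35,"tx":0,"ty":0,"tz":-3.3,"wx":0,"wy":0,"wz":0},{"hand":0.35,"tx":0,"ty":0,"tz":-3.3,"wx":0,"wy":0,"wz":0},{"hand":0.35,"tx":0,"ty":0,"tz":-3.0,"wx":0,"wy":0,"wz":0},{"hand":0.35,"tx":0,"ty":0,"tz":-3.0,"wx":0,"wy":0,"wz":0}]}}

```text
time: 2.88
position: [490.0, 185.6, 23.0]
ee_rot: [0.707, 0.009, 0.707, -0.008]
ft_force: [0.8, 0.5, 0.2]
grip_width: 56.8
```

>>> {"name": "move_arm", "arguments": {"rows": [{"hand":0.35,"tx":0,"ty":0,"tz":0,"wx":0,"wy":0,"wz":0}]}}

```text
time: 3.0
position: [488.3, 184.5, 22.1]
ee_rot: [0.705, 0.009, 0.709, -0.009]
ft_force: [-0.2, 0.3, -0.5]
grip_width: 56.6
```

>>> {"name": "move_arm", "arguments": {"rows": [{"hand":0.35,"tx":0.3,"ty":-0.6,"tz":-0.4,"wx":0,"wy":0,"wz":-0.01},{"hand":0.35,"tx":0,"ty":0,"tz":-1.2,"wx":0,"wy":0,"wz":0},{"hand":0.35,"tx":0,"ty":0,"tz":0,"wx":0,"wy":0,"wz":0}]}}

```text
time: 3.38
position: [493.1, 177.1, 7.3]
ee_rot: [0.707, 0.013, 0.707, -0.014]
ft_force: [0.1, 0.4, -0.0]
grip_width: 56.8
```

```bash
python3 - <<'E'
from h import *
s,R=st();print(s['position'],R.round(3).tolist(),s['ft_force'])
E
```

```text
[493.12194774 177.1473951    7.30523829] [[-0.001, 0.038, 0.999], [-0.0, 0.999, -0.038], [-1.0, -0.0, -0.001]] [ 0.09821103  0.35784109 -0.02942796]
```

Good pose. Close.

>>> {"name": "move_arm", "arguments": {"rows": [{"hand":1,"tx":0,"ty":0,"tz":0,"wx":0,"wy":0,"wz":0},{"hand":1,"tx":0,"ty":0,"tz":0,"wx":0,"wy":0,"wz":0},{"hand":1,"tx":0,"ty":0,"tz":0,"wx":0,"wy":0,"wz":0},{"hand":1,"tx":0,"ty":0,"tz":0,"wx":0,"wy":0,"wz":0}]}}

```text
time: 3.88
position: [493.7, 177.7, 7.8]
ee_rot: [0.707, 0.014, 0.707, -0.013]
ft_force: [0.8, 0.5, 1.6]
grip_width: 29.9
```

>>> {"name": "move_arm", "arguments": {"rows": [{"hand":1,"tx":0,"ty":0,"tz":2,"wx":0,"wy":0,"wz":0},{"hand":1,"tx":0,"ty":0,"tz":4,"wx":0,"wy":0,"wz":0},{"hand":1,"tx":0,"ty":0,"tz":5,"wx":0,"wy":0,"wz":0},{"hand":1,"tx":0,"ty":0,"tz":5,"wx":0,"wy":0,"wz":0},{"hand":1,"tx":0,"ty":0,"tz":4,"wx":0,"wy":0,"wz":0}]}}

```text
time: 4.5
position: [493.3, 177.2, 209.4]
ee_rot: [0.707, 0.014, 0.707, -0.013]
ft_force: [0.1, -0.6, -2.1]
grip_width: 29.8
```

```bash
cat >> h.py <<'E'
P0=np.array([508.1,-86.0,2.7288])
def goal(p,x,y,z):
    F,o=frame(p);return np.c_[-F[:,2],-F[:,0],F[:,1]],F@[x,y,z]+o
def delta(p,x,y,z):
    s,R=st();G,t=goal(p,x,y,z);return (t-s['position'])/10,Ro.from_matrix(G@R.T).as_rotvec()
E
python3 - <<'E'
from h import *
d,w=delta(P0,0,0,120);print(d.round(2),w.round(3),np.degrees(np.linalg.norm(w)),goal(P0,0,0,120)[1],st()[0]['qpos'].round(2))
E
```

```text
[  6.98 -28.72  -5.54] [-0.326  0.521 -1.895] 114.13317786928286 [ 563.06024421 -110.07013826  153.92304845] [-0.5   0.23  0.08  1.91 -0.02  1.    1.13]
```

>>> {"name": "move_arm", "arguments": {"rows": [{"hand":1,"tx":0.58,"ty":-2.39,"tz":0,"wx":-0.0272,"wy":0.0434,"wz":-0.158},{"hand":1,"tx":0.58,"ty":-2.39,"tz":0,"wx":-0.0272,"wy":0.0434,"wz":-0.158},{"hand":1,"tx":0.58,"ty":-2.39,"tz":0,"wx":-0.0272,"wy":0.0434,"wz":-0.158},{"hand":1,"tx":0.58,"ty":-2.39,"tz":0,"wx":-0.0272,"wy":0.0434,"wz":-0.158},{"hand":1,"tx":0.58,"ty":-2.39,"tz":0,"wx":-0.0272,"wy":0.0434,"wz":-0.158}]}}

```text
time: 5.12
position: [522.2, 57.3, 207.2]
ee_rot: [0.567, 0.236, 0.715, -0.334]
ft_force: [-0.0, -0.2, -1.8]
grip_width: 29.6
```

>>> {"name": "move_arm", "arguments": {"rows": [{"hand":1,"tx":0.58,"ty":-2.39,"tz":0,"wx":-0.0272,"wy":0.0434,"wz":-0.158},{"hand":1,"tx":0.58,"ty":-2.39,"tz":0,"wx":-0.0272,"wy":0.0434,"wz":-0.158},{"hand":1,"tx":0.58,"ty":-2.39,"tz":0,"wx":-0.0272,"wy":0.0434,"wz":-0.158},{"hand":1,"tx":0.58,"ty":-2.39,"tz":0,"wx":-0.0272,"wy":0.0434,"wz":-0.158},{"hand":1,"tx":0.58,"ty":-2.39,"tz":0,"wx":-0.0272,"wy":0.0434,"wz":-0.158}]}}

```text
time: 5.75
position: [551.5, -62.1, 206.9]
ee_rot: [0.331, 0.418, 0.601, -0.595]
ft_force: [-0.1, -0.4, -0.8]
grip_width: 30.2
```

```bash
python3 - <<'E'
from h import *
d,w=delta(P0,0,0,120);print(d.round(2),w.round(3),np.degrees(np.linalg.norm(w)),st()[0]['position'],st()[0]['qpos'].round(2))
E
```

```text
[ 1.15 -4.8  -5.3 ] [-0.054  0.085 -0.31 ] 18.67469384083797 [551.5139156  -62.11406827 206.93544354] [-0.25  0.57  0.49  1.56 -0.26  1.54  0.23]
```

>>> {"name": "move_arm", "arguments": {"rows": [{"hand":1,"tx":0.58,"ty":-2.4,"tz":-0.5,"wx":-0.027,"wy":0.0425,"wz":-0.155},{"hand":1,"tx":0.58,"ty":-2.4,"tz":-1.5,"wx":-0.027,"wy":0.0425,"wz":-0.155},{"hand":1,"tx":0,"ty":0,"tz":-2,"wx":0,"wy":0,"wz":0},{"hand":1,"tx":0,"ty":0,"tz":0,"wx":0,"wy":0,"wz":0},{"hand":1,"tx":0,"ty":0,"tz":0,"wx":0,"wy":0,"wz":0}]}}

```text
time: 6.38
position: [563.3, -108.2, 167.9]
ee_rot: [-0.223, -0.47, -0.529, 0.67]
ft_force: [0.1, 0.7, -1.9]
grip_width: 30.0
```

```bash
python3 - <<'E'
from h import *
d,w=delta(P0,0,0,120);s,R=st();print(d.round(2),w.round(3),s['position'],s['qpos'].round(2))
i=camera_info('wrist');im=cv2.resize(camera('wrist'),(768,576))
np.savez('w2.npz',im=im,pos=s['position'],R=R,rvec=i['rvec'],tvec=i['tvec'])
cv2.imwrite('pics/w2raw.png',im)
a=np.radians(50);g=lambda r,z,a=a:[83+r*np.cos(a),r*np.sin(a),z]
def ln(P,col):
    q=((wproj(P,i)+.5)*1.5).astype(int);cv2.polylines(im,[q.reshape(-1,1,2)],False,col,1)
W=lambda P:c2w(P,P0)
for t in(-1,1):
    th=np.linspace(0,6.3,20)
    ln(W([[-22+7*np.cos(u),t*42+7*np.sin(u),22] for u in th]),(0,0,255))
    ln(W([[-20,t*64,16],[20,t*64,16]]),(0,255,0))
    ln(W([[23,t*35-8,22],[23,t*35+8,22],[33,t*35+8,22],[33,t*35-8,22],[23,t*35-8,22]]),(255,0,0))
ln(W([[42,-47,22],[42,47,22]]),(0,255,255)); ln(W([g(56,39),g(116,39)]),(0,255,255))
ln(W([[0,-80,0],[0,80,0]]),(255,0,255))
# held bar: tool x from -22.5 to 7.5, y +-15, z: bar along tool z
B=[[x,y,z] for z in(-60,60) for y in(-15,15) for x in(-22.5,7.5)]
B=np.array(B)@R.T+s['position'];
for m in range(8):
  for n in range(m):
    if bin(m^n).count('1')==1: ln(B[[m,n]],(255,128,0))
cv2.imwrite('pics/w2.png',im)
for c in('top','scene'):
  im=camera(c);cv2.imwrite(f'pics/{c}2.png',im)
  q=proj(W([[0,0,50]]),c)[0].astype(int)
  im=im[q[1]-60:q[1]+60,q[0]-60:q[0]+60];cv2.imwrite(f'pics/{c}2z.png',cv2.resize(im,None,fx=5,fy=5,interpolation=2))
E
```

```text
[-0.02 -0.19 -1.4 ] [-0.002  0.002 -0.007] [ 563.28688052 -108.16885711  167.87784677] [-0.17  0.69  0.55  1.51 -0.36  1.58  0.07]
```

View pics/w2.png

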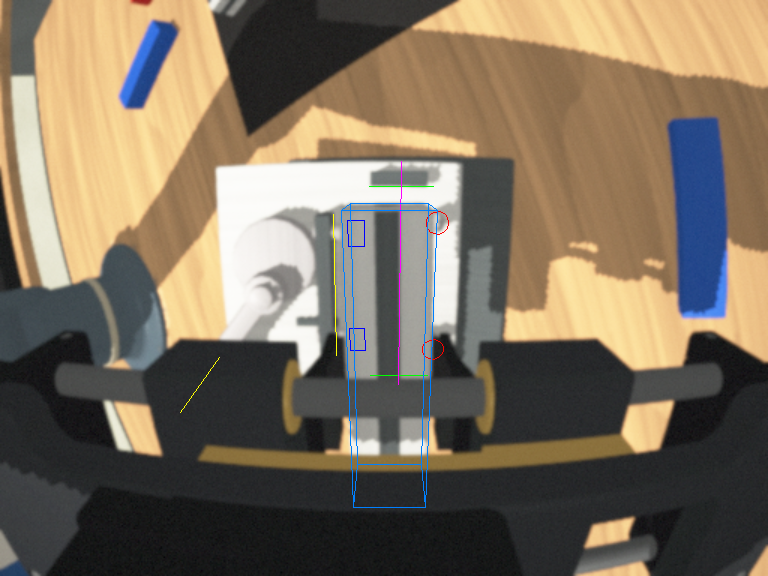

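View pics/scene2z.png

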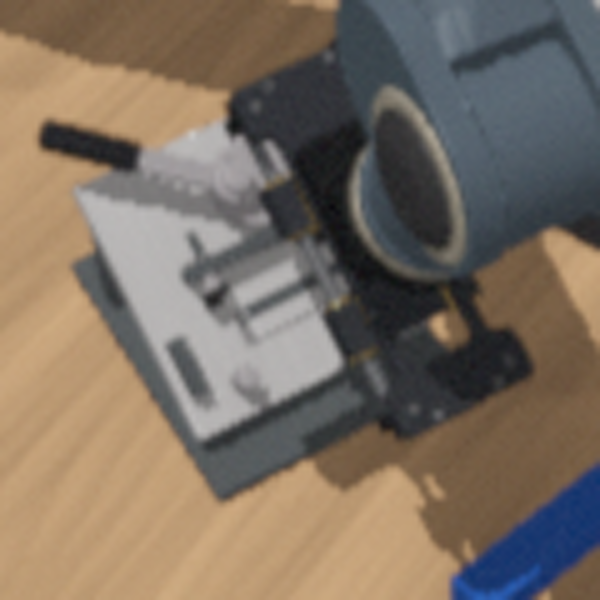

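```bash
python3 - <<'E'
import cv2
a=cv2.imread('pics/w2.png')
b=cv2.imread('pics/w2raw.png')
f=lambda a:cv2.resize(a[145:265,300:500],None,fx=3.9,fy=3.9,interpolation=2)
import numpy as np
cv2.imwrite('pics/w2z.png',f(a)); cv2.imwrite('pics/w2rz.png',f(b))
E
```

```text
(no output)
```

View pics/w2z.png

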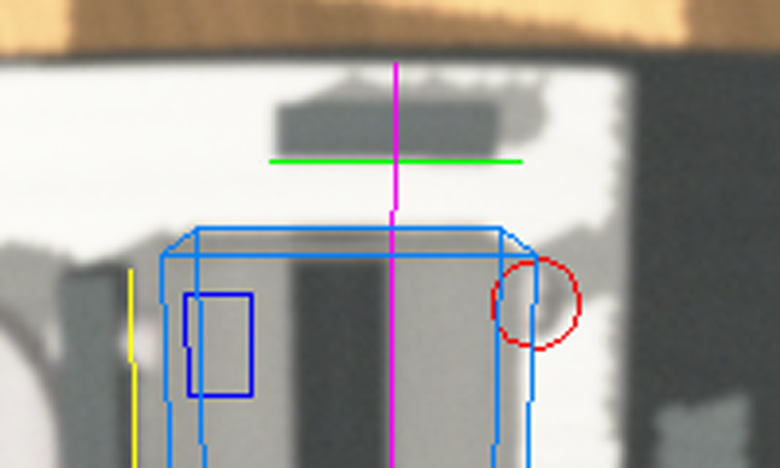

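View pics/w2rz.png

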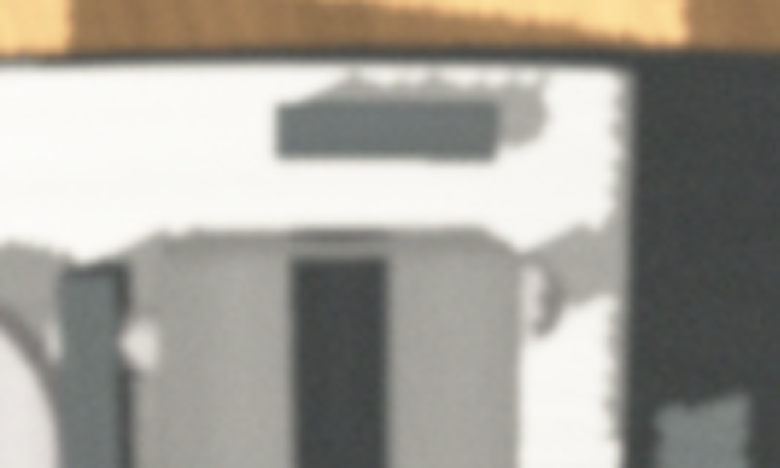

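```bash
python3 - <<'E'
from h import *
for z in(40,9):
    d,w=delta(P0,3,-.5,z);print(d.round(2),w.round(3))
E
```

```text
[-3.93  1.63 -8.23] [-0.001  0.003 -0.006]
[ -5.35   2.26 -10.92] [-0.001  0.003 -0.006]
```

>>> {"name": "move_arm", "arguments": {"rows": [{"hand":1,"tx":-0.7,"ty":0.33,"tz":-1.6,"wx":0,"wy":0.003,"wz":-0.006},{"hand":1,"tx":-0.8,"ty":0.33,"tz":-1.6,"wx":0,"wy":0,"wz":0},{"hand":1,"tx":-0.8,"ty":0.33,"tz":-1.6,"wx":0,"wy":0,"wz":0},{"hand":1,"tx":-0.8,"ty":0.33,"tz":-1.6,"wx":0,"wy":0,"wz":0},{"hand":1,"tx":-0.8,"ty":0.33,"tz":-1.6,"wx":0,"wy":0,"wz":0}]}}

```text
time: 7.15
position: [523.3, -92.9, 86.4]
ee_rot: [-0.22, -0.471, -0.527, 0.672]
ft_force: [-0.1, 0.5, -2.5]
grip_width: 29.4
```

>>> {"name": "move_arm", "arguments": {"rows": [{"hand":1,"tx":0,"ty":0,"tz":0,"wx":0,"wy":0,"wz":0},{"hand":1,"tx":0,"ty":0,"tz":0,"wx":0,"wy":0,"wz":0}]}}

```text
time: 7.4
position: [524.6, -93.4, 87.8]
ee_rot: [-0.22, -0.472, -0.527, 0.672]
ft_force: [-0.3, 0.6, -2.1]
grip_width: 29.7
```

```bash
python3 - <<'E'
from h import *
for z in(40,9):
    d,w=delta(P0,3,-.5,z);print(d.round(2),w.round(3))
s,R=st()
F,o=frame(P0);print('tcp in cradle',F.T@(s['position']-o))
cv2.imwrite('pics/w3.png',cv2.resize(camera('wrist'),(768,576)))
im=camera('scene');q=proj([[530,-90,80]],'scene')[0].astype(int);cv2.imwrite('pics/s3.png',cv2.resize(im[q[1]-50:q[1]+50,q[0]-60:q[0]+60],None,fx=6,fy=6,interpolation=2))
E
```

```text
[-0.03  0.09 -0.17] [ 0.    -0.     0.001]
[-1.45  0.71 -2.86] [ 0.    -0.     0.001]
tcp in cradle [ 3.26978144  0.18670279 41.81166401]
```

View pics/w3.png

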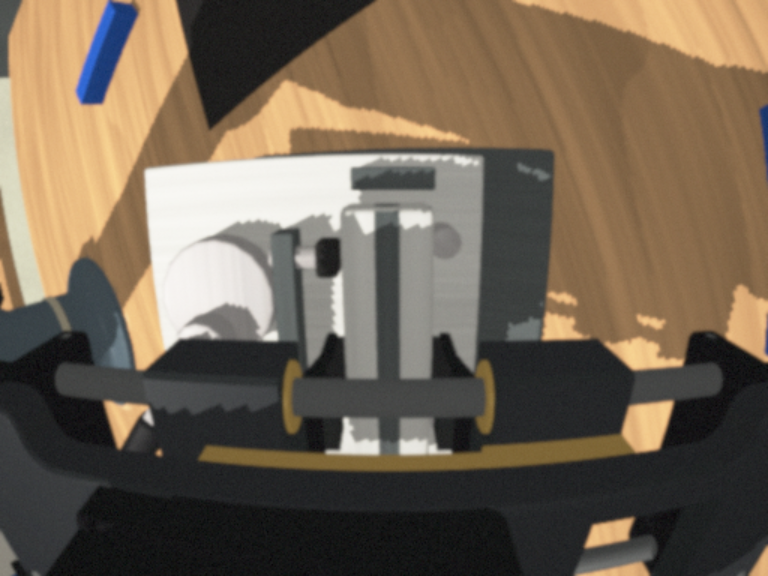

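View pics/s3.png

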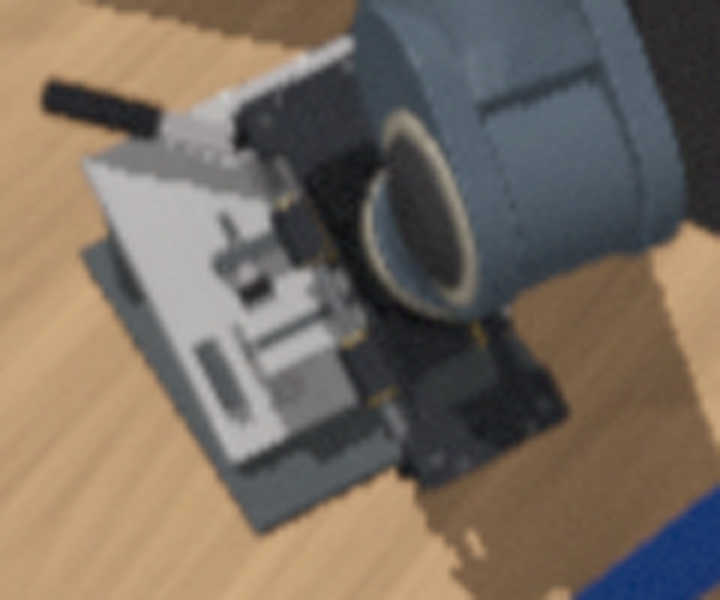

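>>> {"name": "move_arm", "arguments": {"rows": [{"hand":1,"tx":-0.4,"ty":0.2,"tz":-0.8,"wx":0,"wy":0,"wz":0},{"hand":1,"tx":-0.5,"ty":0.2,"tz":-0.8,"wx":0,"wy":0,"wz":0},{"hand":1,"tx":-0.3,"ty":0.15,"tz":-0.6,"wx":0,"wy":0,"wz":0},{"hand":1,"tx":-0.1,"ty":0.05,"tz":-0.2,"wx":0,"wy":0,"wz":0},{"hand":1,"tx":0,"ty":0,"tz":0,"wx":0,"wy":0,"wz":0}]}}

```text
time: 8.12
position: [511.0, -87.1, 63.5]
ee_rot: [-0.22, -0.471, -0.527, 0.672]
ft_force: [0.9, 0.5, -1.5]
grip_width: 29.9
```

```bash
python3 - <<'E'
from h import *
s,R=st()
F,o=frame(P0);print('tcp in cradle',F.T@(s['position']-o),'f',F.T@s['ft_force'])
d,w=delta(P0,3,-.5,7);print(d.round(2),w.round(3))
E
```

```text
tcp in cradle [ 4.03033175 -0.12423403 13.20667476] f [-1.29152093 -0.79630212 -0.92905819]
[-0.19  0.12 -0.59] [-0.    -0.002  0.001]
```

>>> {"name": "move_arm", "arguments": {"rows": [{"hand":1,"tx":-0.15,"ty":0.06,"tz":-0.3,"wx":0,"wy":0,"wz":0},{"hand":1,"tx":-0.1,"ty":0.05,"tz":-0.15,"wx":0,"wy":0,"wz":0},{"hand":1,"tx":0,"ty":0,"tz":0,"wx":0,"wy":0,"wz":0}]}}

```text
time: 8.5
position: [508.4, -86.0, 59.0]
ee_rot: [-0.22, -0.471, -0.527, 0.672]
ft_force: [-0.5, -0.1, -1.1]
grip_width: 29.3
```

```bash
python3 - <<'E'
from h import *
s,R=st()
F,o=frame(P0);print('tcp in cradle',F.T@(s['position']-o),'f',F.T@s['ft_force'],s['ft_torque'])
d,w=delta(P0,3,-.5,7);print(d.round(2),w.round(3))
E
```

```text
tcp in cradle [ 4.24217782 -0.12484413  7.95925719] f [-0.21117121  0.25034596 -1.15571879] [-0.36593249 -0.62271749 -0.01380734]
[ 0.07  0.01 -0.15] [-0.    -0.002  0.001]
```

>>> {"name": "move_arm", "arguments": {"rows": [{"hand":1,"tx":-0.046,"ty":0.02,"tz":-0.087,"wx":0,"wy":0,"wz":0},{"hand":1,"tx":0,"ty":0,"tz":0,"wx":0,"wy":0,"wz":0}]}}

```text
time: 8.75
position: [508.3, -86.0, 58.3]
ee_rot: [-0.22, -0.472, -0.527, 0.672]
ft_force: [0.2, -0.3, -1.9]
grip_width: 29.5
```

>>> {"name": "move_arm", "arguments": {"rows": [{"hand":1,"tx":-0.046,"ty":0.02,"tz":-0.087,"wx":0,"wy":0,"wz":0},{"hand":1,"tx":0,"ty":0,"tz":0,"wx":0,"wy":0,"wz":0}]}}

```text
time: 9.0
position: [508.2, -85.9, 58.2]
ee_rot: [-0.22, -0.472, -0.527, 0.672]
ft_force: [1.7, 0.3, 5.8]
grip_width: 29.6
```

```bash
python3 - <<'E'
from h import *
s,R=st()
F,o=frame(P0);print('tcp in cradle',F.T@(s['position']-o),'f',F.T@s['ft_force'],s['ft_torque'])
E
```

```text
tcp in cradle [ 4.04989292 -0.14728768  7.12453028] f [ 1.60315943 -0.94178807  5.75645005] [-0.26279432 -0.11356039 -0.00497248]
```

>>> {"name": "move_arm", "arguments": {"rows": [{"hand":1,"tx":-0.046,"ty":0.02,"tz":-0.087,"wx":0,"wy":0,"wz":0},{"hand":1,"tx":0,"ty":0,"tz":0,"wx":0,"wy":0,"wz":0}]}}

```text
time: 9.25
position: [508.2, -85.9, 58.2]
ee_rot: [-0.22, -0.472, -0.527, 0.672]
ft_force: [1.5, 0.5, 10.6]
grip_width: 29.8
```

```bash
python3 - <<'E'
from h import *
s,R=st()
F,o=frame(P0);print('tcp in cradle',F.T@(s['position']-o),'f',F.T@s['ft_force'],s['ft_torque'])
cv2.imwrite('pics/w4.png',cv2.resize(camera('wrist'),(768,576)))
im=camera('scene');q=proj([[530,-90,80]],'scene')[0].astype(int);cv2.imwrite('pics/s4.png',cv2.resize(im[q[1]-50:q[1]+50,q[0]-60:q[0]+60],None,fx=6,fy=6,interpolation=2))
E
```

```text
tcp in cradle [ 4.04043541 -0.15836129  7.1142934 ] f [ 4.30405078 -1.04737676  9.73195648] [-1.22941442e-01  1.62881469e-01  7.13098058e-05]
```

View pics/w4.png

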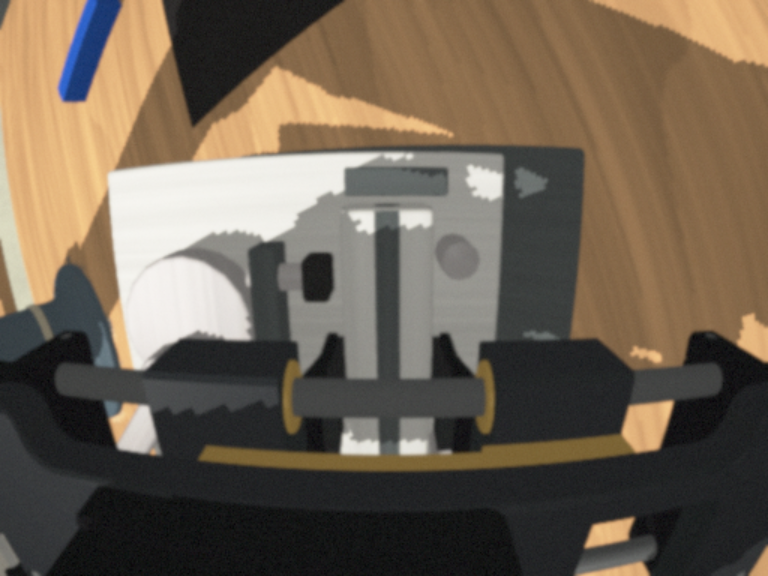

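View pics/s4.png

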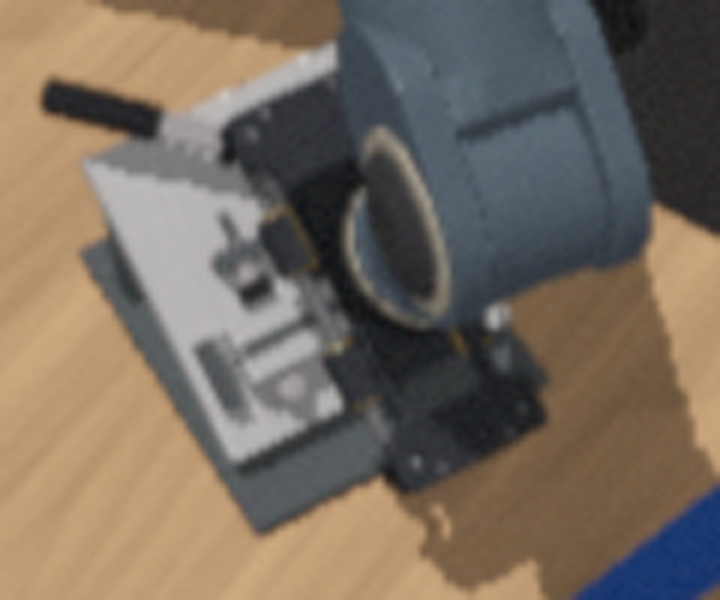

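>>> {"name": "move_arm", "arguments": {"rows": [{"hand":0.56,"tx":0.046,"ty":-0.02,"tz":0.087,"wx":0,"wy":0,"wz":0},{"hand":0.56,"tx":0,"ty":0,"tz":0,"wx":0,"wy":0,"wz":0},{"hand":0.56,"tx":0,"ty":0,"tz":0,"wx":0,"wy":0,"wz":0}]}}

```text
time: 9.72
position: [507.2, -85.5, 57.0]
ee_rot: [-0.219, -0.471, -0.527, 0.672]
ft_force: [-0.0, -0.0, -0.4]
grip_width: 37.9
```

>>> {"name": "move_arm", "arguments": {"rows": [{"hand":0.56,"tx":0.46,"ty":-0.2,"tz":0.87,"wx":0,"wy":0,"wz":0},{"hand":0.56,"tx":0.92,"ty":-0.4,"tz":1.73,"wx":0,"wy":0,"wz":0},{"hand":0.56,"tx":1.38,"ty":-0.6,"tz":2.6,"wx":0,"wy":0,"wz":0},{"hand":0.56,"tx":1.38,"ty":-0.6,"tz":2.6,"wx":0,"wy":0,"wz":0},{"hand":0.56,"tx":1.38,"ty":-0.6,"tz":2.6,"wx":0,"wy":0,"wz":0}]}}

```text
time: 10.35
position: [563.5, -110.1, 162.7]
ee_rot: [-0.22, -0.472, -0.527, 0.672]
ft_force: [0.6, 0.6, -0.1]
grip_width: 37.9
```

```bash
python3 - <<'E'
from h import *
s,R=st()
F,o=frame(P0);print('tcp in cradle',F.T@(s['position']-o),'f',F.T@s['ft_force'],s['qpos'].round(2))
im=cv2.resize(camera('wrist'),(768,576));cv2.imwrite('pics/w5.png',im)
E
```

```text
tcp in cradle [  4.07352551  -0.17462412 127.76469489] f [-0.30911147 -0.77480879  0.01508895] [-0.16  0.7   0.55  1.51 -0.36  1.57  0.07]
```

View pics/w5.png

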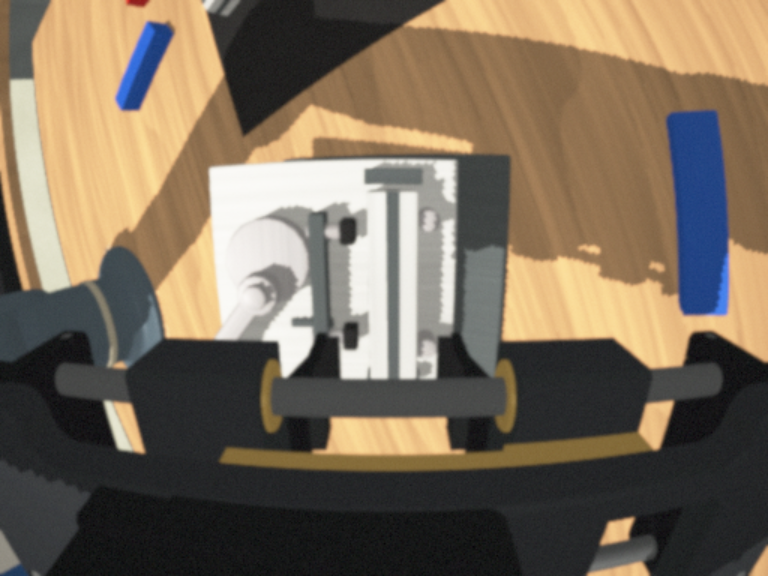

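```bash
cat >> h.py <<'E'
def pushpt(deg,r=80,gap=0):
    f=np.radians(deg);b=np.array([-np.sin(f),np.cos(f)]);h=15*abs(b[0])+10*abs(b[1])
    return np.array([83,0])+r*np.array([np.cos(f),np.sin(f)])+(9+h+gap)*b
E
python3 - <<'E'
from h import *
s,R=st();F,o=frame(P0)
A=pushpt(50,gap=12);print(A)
for z in(128,70,22):
    d,w=delta(P0,A[0],A[1],z);print(z,d.round(2),w.round(3),d*10+s['position'])
pr=F@[A[0],A[1],22]+o
for a in range(50,-43,-6):
    q=pushpt(a);t=F@[q[0],q[1],22]+o;print(a,q.round(1),((t-pr)/10).round(2),t.round(0),np.hypot(*t[:2]).round());pr=t
E
```

```text
[104.60967537  86.29991251]
128 [-11.73  -4.28   4.74] [0.002 0.006 0.001] [ 449.11835775 -154.38212822  213.15608937]
70 [-14.39  -3.12  -0.28] [0.002 0.006 0.001] [ 422.55423971 -142.74822806  162.92661595]
22 [-16.59  -2.16  -4.44] [0.002 0.006 0.001] [ 400.57014203 -133.12017275  121.35739657]
50 [113.8  78.6] [-0.42  1.03  0.46] [ 396. -123.  126.] 415.0
44 [122.1  74.7] [-0.5   0.64  0.41] [ 391. -116.  130.] 408.0
38 [130.   69.8] [-0.43  0.72  0.4 ] [ 387. -109.  134.] 402.0
32 [137.4  64. ] [-0.35  0.8   0.37] [ 384. -101.  138.] 397.0
26 [144.1  57.1] [-0.26  0.86  0.34] [381. -93. 141.] 392.0
20 [150.1  49.5] [-0.17  0.91  0.3 ] [379. -84. 144.] 388.0
14 [155.2  41. ] [-0.07  0.95  0.25] [379. -74. 147.] 386.0
8 [159.3  31.9] [0.04 0.98 0.2 ] [379. -64. 149.] 384.0
2 [162.3  22.3] [0.15 0.98 0.15] [381. -54. 150.] 384.0
-4 [164.2  14.4] [0.16 0.79 0.1 ] [382. -47. 151.] 385.0
-10 [165.5   7.2] [0.18 0.7  0.07] [384. -40. 152.] 386.0
-16 [166.2  -0.2] [0.25 0.7  0.03] [386. -33. 152.] 388.0
-22 [166.1  -7.8] [ 0.31  0.7  -0.  ] [390. -26. 152.] 390.0
-28 [165.3 -15.6] [ 0.38  0.68 -0.04] [393. -19. 152.] 394.0
-34 [163.7 -23.4] [ 0.44  0.66 -0.08] [398. -12. 151.] 398.0
-40 [161.2 -31.3] [ 0.51  0.63 -0.12] [403.  -6. 150.] 403.0
```

>>> {"name": "move_arm", "arguments": {"rows": [{"hand":1,"tx":-3,"ty":-1.1,"tz":1.2,"wx":0,"wy":0.003,"wz":0},{"hand":1,"tx":-3,"ty":-1.1,"tz":1.2,"wx":0,"wy":0.003,"wz":0},{"hand":1,"tx":-3,"ty":-1.1,"tz":1.2,"wx":0,"wy":0,"wz":0},{"hand":1,"tx":-2.7,"ty":-1.0,"tz":1.2,"wx":0,"wy":0,"wz":0},{"hand":1,"tx":0,"ty":0,"tz":0,"wx":0,"wy":0,"wz":0}]}}

```text
time: 11.02
position: [444.6, -154.0, 210.6]
ee_rot: [-0.217, -0.471, -0.526, 0.674]
ft_force: [0.5, -0.4, 0.6]
grip_width: 1.6
```

```bash
python3 - <<'E'
from h import *
s,R=st();F,o=frame(P0);print('tcp in cradle',F.T@(s['position']-o),s['qpos'].round(2),s['grip_width'])
A=pushpt(50,gap=12)
for z in(70,22):
    d,w=delta(P0,A[0],A[1],z);print(z,d.round(2),w.round(3))
cv2.imwrite('pics/w6.png',cv2.resize(camera('wrist'),(768,576)))
im=camera('scene');q=proj([[450,-90,100]],'scene')[0].astype(int);cv2.imwrite('pics/s6.png',cv2.resize(im[q[1]-50:q[1]+50,q[0]-60:q[0]+60],None,fx=6,fy=6,interpolation=2))
E
```

```text
tcp in cradle [107.0514907   87.82356514 123.60736384] [-0.15  0.5   0.61  1.74 -0.24  1.54  0.14] 1.6259797650353935
70 [-2.2   1.13 -4.76] [ 0.    -0.006  0.005]
22 [-4.4   2.09 -8.92] [ 0.    -0.006  0.005]
```

View pics/w6.png

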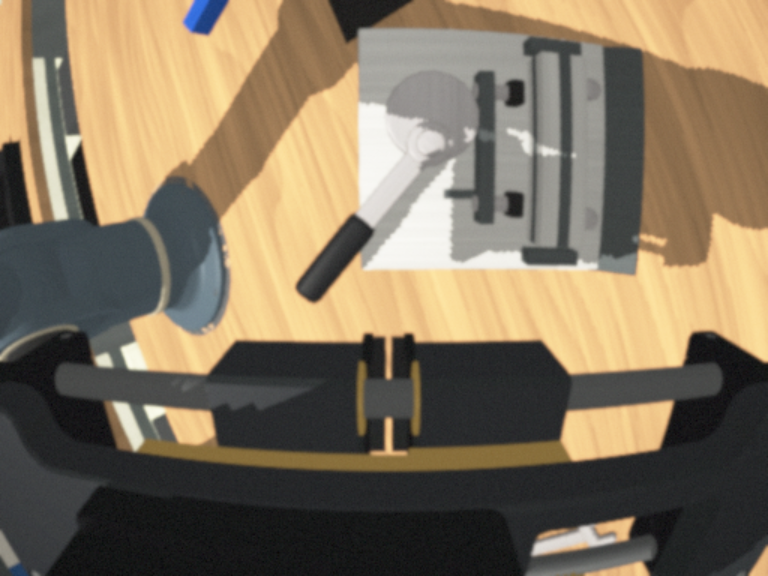

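View pics/s6.png

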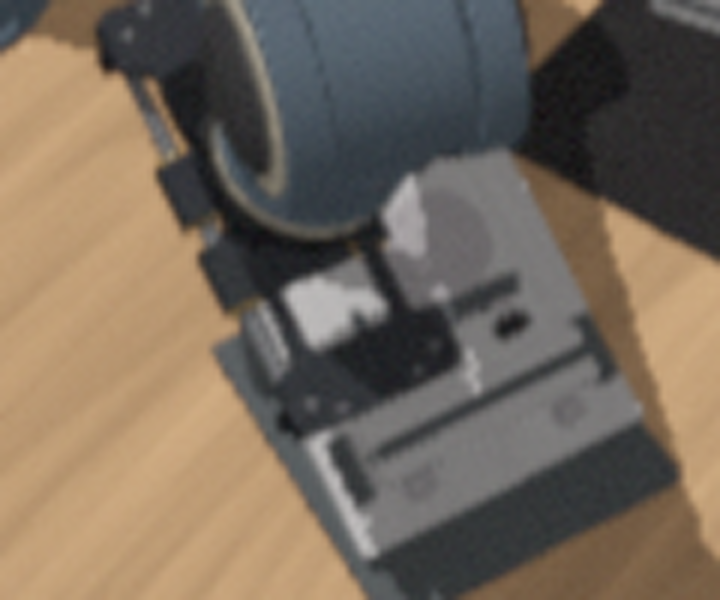

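>>> {"name": "move_arm", "arguments": {"rows": [{"hand":1,"tx":-1.1,"ty":0.5,"tz":-2.2,"wx":0,"wy":-0.006,"wz":0.005},{"hand":1,"tx":-1.1,"ty":0.5,"tz":-2.2,"wx":0,"wy":0,"wz":0},{"hand":1,"tx":-1.1,"ty":0.5,"tz":-2.2,"wx":0,"wy":0,"wz":0},{"hand":1,"tx":-1.1,"ty":0.5,"tz":-2.2,"wx":0,"wy":0,"wz":0},{"hand":1,"tx":0,"ty":0,"tz":0,"wx":0,"wy":0,"wz":0}]}}

```text
time: 11.75
position: [401.2, -131.4, 120.0]
ee_rot: [-0.221, -0.468, -0.529, 0.672]
ft_force: [1.4, -0.2, 0.3]
grip_width: 0.5
```

```bash
python3 - <<'E'
from h import *
s,R=st();F,o=frame(P0);print('tcp in cradle',F.T@(s['position']-o),s['qpos'].round(2),s['ft_force'])
A=pushpt(50,gap=0)
d,w=delta(P0,A[0],A[1],22);print(d.round(2),w.round(3))
cv2.imwrite('pics/w7.png',cv2.resize(camera('wrist'),(768,576)))
E
```

```text
tcp in cradle [104.06199339  84.47995775  20.80024555] [-0.16  0.54  0.58  1.92 -0.28  1.32  0.17] [ 1.35877812 -0.16518794  0.26610236]
[-0.48  0.85  0.59] [-0.001 -0.005 -0.005]
```

View pics/w7.png

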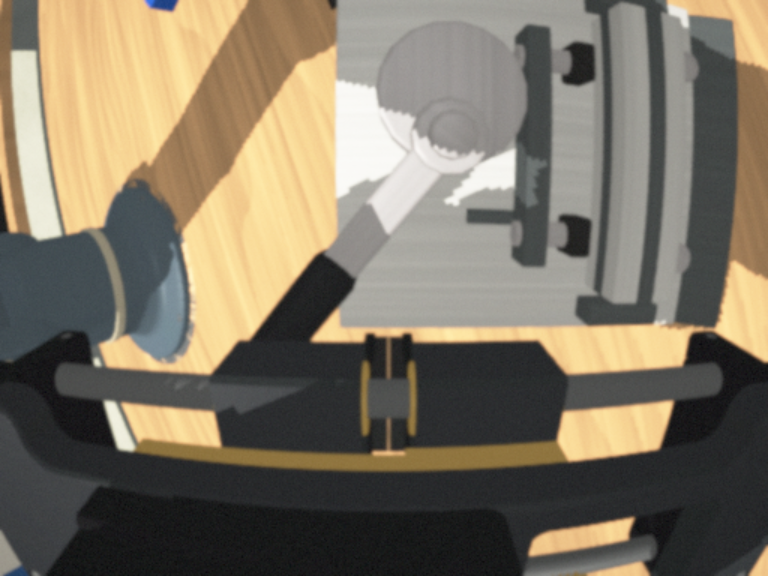

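>>> {"name": "move_arm", "arguments": {"rows": [{"hand":1,"tx":-0.48,"ty":0.85,"tz":0.55,"wx":0,"wy":-0.005,"wz":-0.005},{"hand":1,"tx":-0.5,"ty":0.64,"tz":0.41,"wx":0,"wy":0,"wz":0},{"hand":1,"tx":-0.43,"ty":0.72,"tz":0.4,"wx":0,"wy":0,"wz":0},{"hand":1,"tx":-0.35,"ty":0.8,"tz":0.37,"wx":0,"wy":0,"wz":0},{"hand":1,"tx":0,"ty":0,"tz":0,"wx":0,"wy":0,"wz":0}]}}

```text
time: 12.42
position: [385.8, -103.2, 139.2]
ee_rot: [-0.223, -0.474, -0.525, 0.67]
ft_force: [4.9, -4.0, -2.3]
grip_width: 0.3
```

```bash
python3 - <<'E'
from h import *
s,R=st();F,o=frame(P0);print('tcp in cradle',F.T@(s['position']-o),s['qpos'].round(2),F.T@s['ft_force'])
for a in(32,20):
  A=pushpt(a,gap=0)
  d,w=delta(P0,A[0],A[1],22);print(d.round(2),w.round(3))
cv2.imwrite('pics/w8.png',cv2.resize(camera('wrist'),(768,576)))
E
```

```text
tcp in cradle [135.63430671  64.78214522  24.64390007] [-0.22  0.47  0.59  1.97 -0.28  1.32  0.11] [-6.47127789  1.684853    1.03789261]
[-0.23  0.19 -0.14] [0.002 0.009 0.   ]
[-0.66  1.96  0.5 ] [0.002 0.009 0.   ]
```

View pics/w8.png

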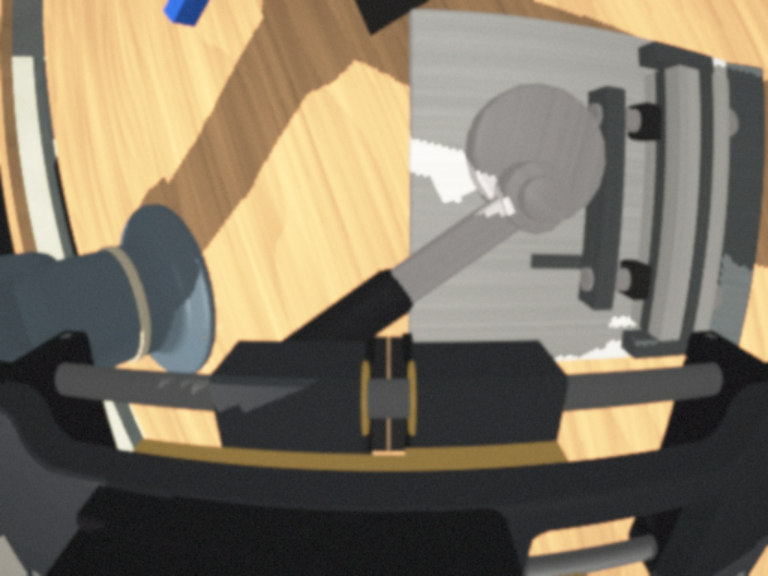

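>>> {"name": "move_arm", "arguments": {"rows": [{"hand":1,"tx":-0.35,"ty":0.55,"tz":-0.1,"wx":0,"wy":0.005,"wz":0},{"hand":1,"tx":-0.3,"ty":0.8,"tz":0.3,"wx":0,"wy":0.004,"wz":0},{"hand":1,"tx":-0.15,"ty":0.91,"tz":0.3,"wx":0,"wy":0,"wz":0},{"hand":1,"tx":-0.07,"ty":0.95,"tz":0.25,"wx":0,"wy":0,"wz":0},{"hand":1,"tx":0.04,"ty":0.98,"tz":0.2,"wx":0,"wy":0,"wz":0}]}}

```text
time: 13.1
position: [376.5, -62.7, 148.5]
ee_rot: [-0.22, -0.47, -0.526, 0.674]
ft_force: [2.4, -6.4, -1.7]
grip_width: 0.8
```

```bash
python3 - <<'E'
from h import *
s,R=st();F,o=frame(P0);print('tcp in cradle',F.T@(s['position']-o),s['qpos'].round(2),F.T@s['ft_force'])
for a in(8,2,-10):
  A=pushpt(a,gap=0)
  d,w=delta(P0,A[0],A[1],22);print(a,A,d.round(2),w.round(3))
E
```

```text
tcp in cradle [161.7634734   31.48621472  20.36030015] [-0.29  0.42  0.57  2.01 -0.29  1.32  0.04] [-5.01329233  4.93924242  0.87864931]
8 [159.30016353  31.91984934] [ 0.25 -0.16  0.02] [ 0.004 -0.003  0.001]
2 [162.2701187   22.29747098] [0.4  0.83 0.17] [ 0.004 -0.003  0.001]
-10 [165.5098599    7.23502974] [0.75 2.32 0.33] [ 0.004 -0.003  0.001]
```

>>> {"name": "move_arm", "arguments": {"rows": [{"hand":1,"tx":0.3,"ty":0.9,"tz":0.15,"wx":0.004,"wy":-0.003,"wz":0},{"hand":1,"tx":0.2,"ty":0.75,"tz":0.1,"wx":0,"wy":0,"wz":0},{"hand":1,"tx":0.2,"ty":0.7,"tz":0.07,"wx":0,"wy":0,"wz":0},{"hand":1,"tx":0.25,"ty":0.7,"tz":0.03,"wx":0,"wy":0,"wz":0},{"hand":1,"tx":0.31,"ty":0.7,"tz":0,"wx":0,"wy":0,"wz":0}]}}

```text
time: 13.72
position: [387.8, -23.6, 152.1]
ee_rot: [-0.218, -0.471, -0.528, 0.672]
ft_force: [-1.0, -2.2, 0.4]
grip_width: 0.2
```

```bash
python3 - <<'E'
from h import *
s,R=st();F,o=frame(P0);print('tcp in cradle',F.T@(s['position']-o),s['qpos'].round(2),F.T@s['ft_force'])
for a in(-22,-28,-40):
  A=pushpt(a,gap=0)
  d,w=delta(P0,A[0],A[1],22);print(a,A,d.round(2),w.round(3))
cv2.imwrite('pics/w9.png',cv2.resize(camera('wrist'),(768,576)))
E
```

```text
tcp in cradle [168.17031806  -8.88967735  20.76546886] [-0.35  0.42  0.55  1.99 -0.32  1.34 -0.03] [0.24244849 2.43823428 0.36335931]
-22 [166.12441106  -7.817236  ] [ 0.18 -0.19  0.  ] [-0.004 -0.004  0.002]
-28 [165.31229258 -15.59745038] [ 0.55  0.49 -0.04] [-0.004 -0.004  0.002]
-40 [161.19032137 -31.27430975] [ 1.51  1.78 -0.24] [-0.004 -0.004  0.002]
```

View pics/w9.png

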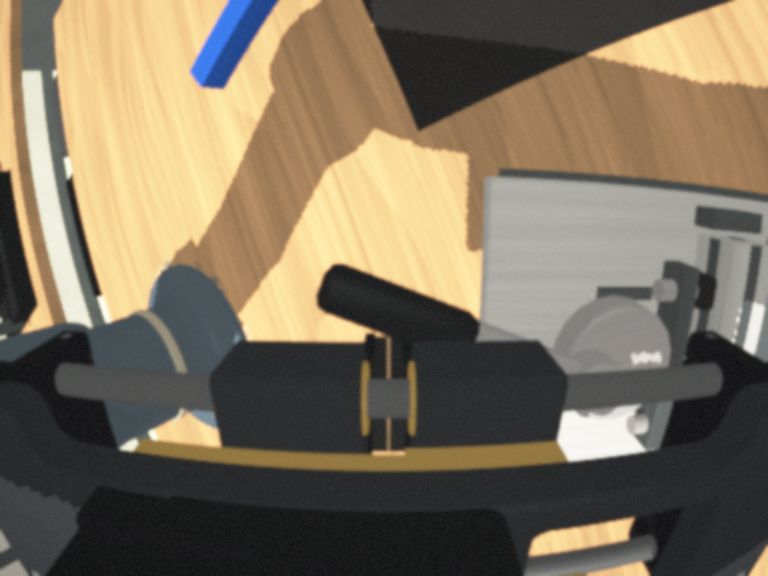

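>>> {"name": "move_arm", "arguments": {"rows": [{"hand":1,"tx":0.5,"ty":0.6,"tz":-0.04,"wx":0,"wy":0,"wz":0},{"hand":1,"tx":0.44,"ty":0.66,"tz":-0.08,"wx":0,"wy":0,"wz":0},{"hand":1,"tx":0.5,"ty":0.63,"tz":-0.12,"wx":0,"wy":0,"wz":0},{"hand":1,"tx":0.2,"ty":0.2,"tz":0,"wx":0,"wy":0,"wz":0},{"hand":1,"tx":0,"ty":0,"tz":0,"wx":0,"wy":0,"wz":0}]}}

```text
time: 14.4
position: [405.1, -2.1, 149.2]
ee_rot: [-0.219, -0.471, -0.528, 0.671]
ft_force: [0.7, -0.1, -0.1]
grip_width: 0.6
```

```bash
python3 - <<'E'
from h import *
s,R=st();F,o=frame(P0);print('tcp in cradle',F.T@(s['position']-o),s['qpos'].round(2),F.T@s['ft_force'])
cv2.imwrite('pics/w10.png',cv2.resize(camera('wrist'),(768,576)))
E
```

```text
tcp in cradle [160.49639518 -35.5626178   21.87227716] [-0.37  0.44  0.54  1.96 -0.35  1.34 -0.05] [-0.64014107 -0.19575001  0.21731009]
```

View pics/w10.png

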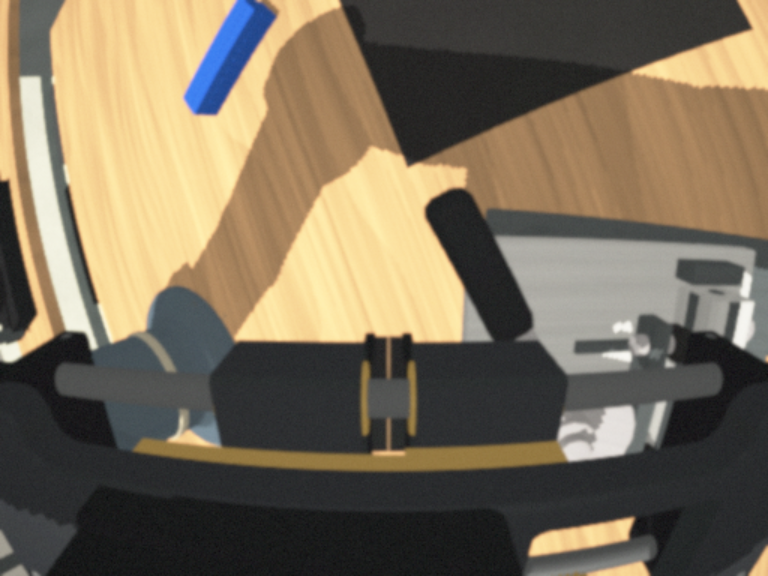

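>>> {"name": "move_arm", "arguments": {"rows": [{"hand":1,"tx":0.5,"ty":-0.8,"tz":1,"wx":0,"wy":0,"wz":0},{"hand":1,"tx":1.4,"ty":-0.6,"tz":2.6,"wx":0,"wy":0,"wz":0},{"hand":1,"tx":1.8,"ty":-0.8,"tz":3.5,"wx":0,"wy":0,"wz":0},{"hand":1,"tx":1.8,"ty":-0.8,"tz":3.5,"wx":0,"wy":0,"wz":0},{"hand":1,"tx":1.5,"ty":-2,"tz":3.5,"wx":0,"wy":0,"wz":0}]}}

```text
time: 15.08
position: [475.6, -52.7, 292.1]
ee_rot: [-0.219, -0.472, -0.528, 0.671]
ft_force: [-0.2, -0.1, 0.1]
grip_width: 0.6
```

>>> {"name": "move_arm", "arguments": {"rows": [{"hand":1,"tx":0,"ty":-4,"tz":2,"wx":0,"wy":0,"wz":0},{"hand":1,"tx":0,"ty":-5,"tz":2,"wx":0,"wy":0,"wz":0},{"hand":1,"tx":0,"ty":-5,"tz":1,"wx":0,"wy":0,"wz":0},{"hand":1,"tx":0,"ty":-5,"tz":0,"wx":0,"wy":0,"wz":0},{"hand":1,"tx":0,"ty":0,"tz":0,"wx":0,"wy":0,"wz":0}]}}

```text
time: 15.7
position: [473.1, -247.3, 341.0]
ee_rot: [-0.216, -0.473, -0.525, 0.674]
ft_force: [-0.6, 1.4, -0.3]
grip_width: 0.1
```

```bash
python3 - <<'E'
from h import *
s,R=st();print(s['position'],s['ft_force'],s['qpos'].round(2))
cv2.imwrite('pics/w11.png',cv2.resize(camera('wrist'),(768,576)))
t=camera('top');c=camera('scene');cv2.imwrite('pics/t11.png',t);cv2.imwrite('pics/s11.png',c)
cv2.imwrite('pics/t11z.png',cv2.resize(t[170:265,235:335],None,fx=6,fy=6,interpolation=2))
cv2.imwrite('pics/s11z.png',cv2.resize(c[165:255,175:280],None,fx=6,fy=6,interpolation=2))
E
```

```text
[ 473.05087836 -247.26936067  341.03631005] [-0.61018973  1.38486509 -0.28386812] [-0.01  0.5   0.66  1.42 -0.19  1.84  0.24]
```

View pics/w11.png

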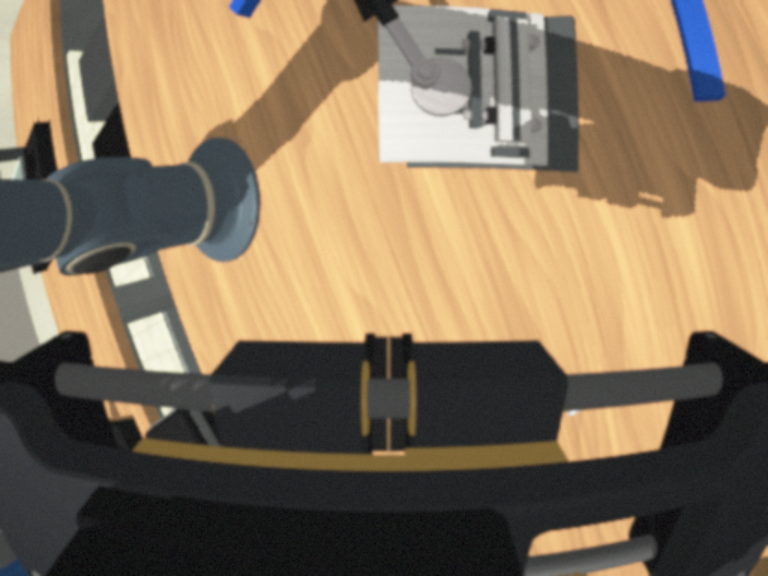

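View pics/t11z.png

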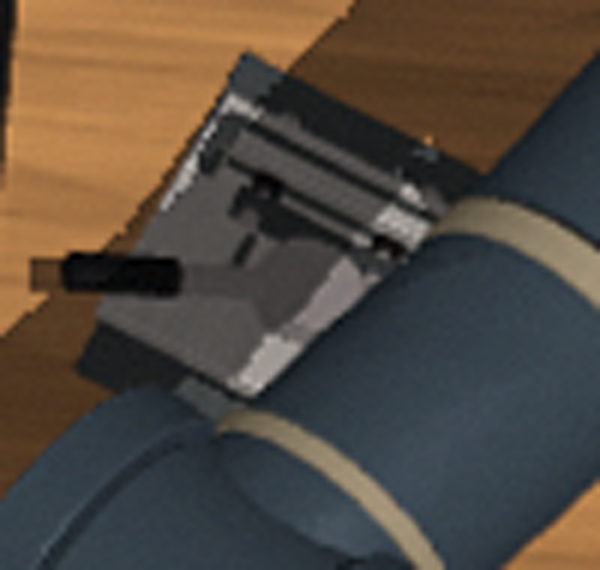

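View pics/s11z.png

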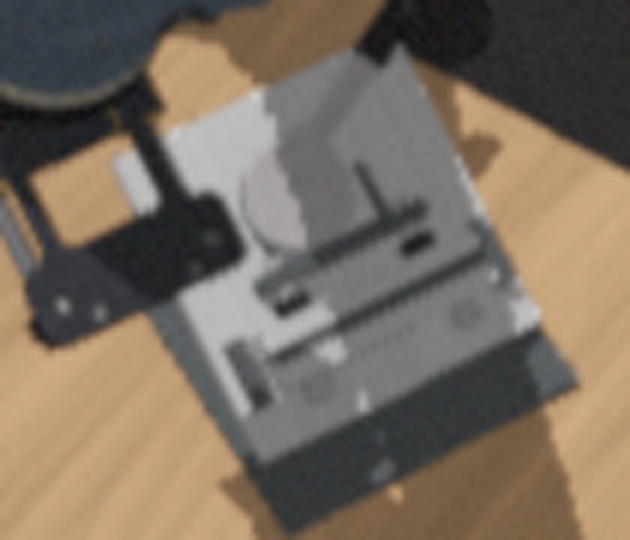

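View pics/t11.png

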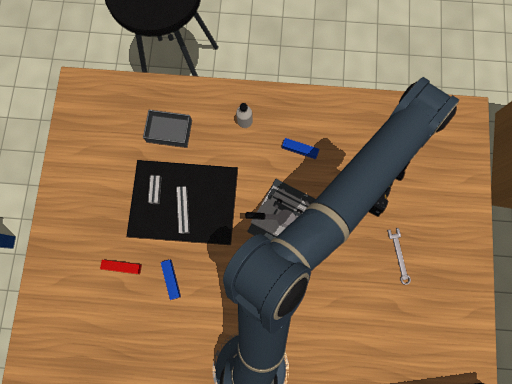

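```bash
python3 - <<'E'
import cv2
b=cv2.imread('pics/w11.png');cv2.imwrite('pics/w11z.png',cv2.resize(b[0:180,350:600],None,fx=3.2,fy=3.2,interpolation=2))
E
```

```text
(no output)
```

View pics/w11z.png

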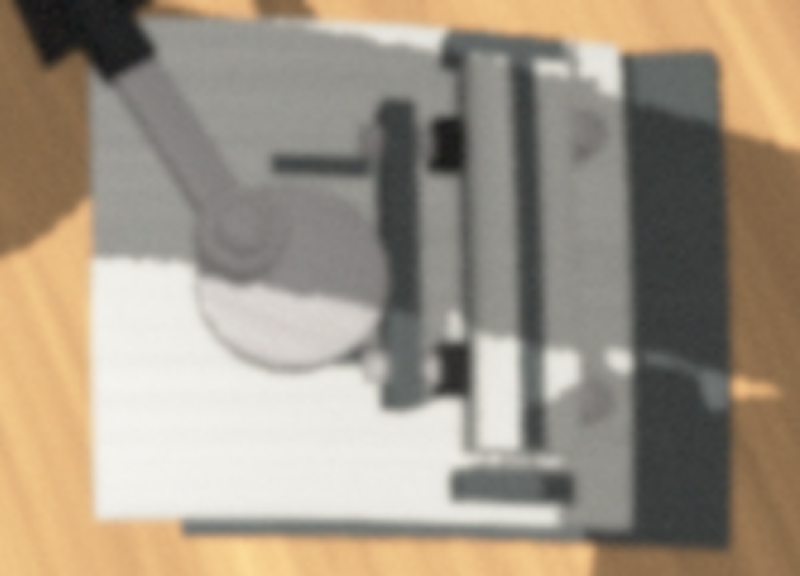

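```bash
python3 -c "
from bench import *
print(hand_in())"
```

```text
the job is handed in; nothing more can be done
None
```

I put the 120 mm offcut in the cradle, clamped it with the cam lever and handed the job in at about 16 s of robot time. `hand_in()` reported no verdict.

- **Placing:** I gripped the offcut at its centre and lowered it square to the bed, about 4 mm uphill of the pins. I released it only after it was pressed flat, with a contact force of about 10 N.
- **Clamping:** I pushed the lever round with the shut fingers, with readings of about 7 N. Past the high point it snapped closed on its own, with no force left on the fingers, and I backed the arm away.
- **Last checks:**
  - The last wrist picture shows the lever at its closed side and both pads against the offcut. The offcut is against the pin side, with a small gap to the cheeks at each end.
  - In the top picture the other two offcuts, the look-alikes, the bottle, the bin and the wrench are where they were.
- **Limits of the checks:** I judged the pin contact by eye, with no measurement. The final top view of the fixture was partly hidden by the arm.
- **Disagreement:** The task text says the cradle's low side is roughly to the robot's left. The cameras showed it facing away from the robot, and I followed the cameras.

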